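# Hold a test probe through its guide on a pump head

### The job

Check the spring of the sample dosing pump in the two-station check fixture: take the steel test probe out of its wooden stand, pass its thin end down through the guide hole above the pump (not the one above the low blank plug), and press straight down on the white dot on the pump head with a light force of about 5 N (3 to 8 N). Finish holding it there: the program ends with the probe upright in the gripper and still pressing. Go gently (never above 15 N on the pump), touch the pump only with the probe, and leave the other things on the table where they are.

Things in the scene. Friction and masses are not known exactly. Their poses are not given: they have to be found in the camera images.
- probe: loose test probe, 110 g nominal, 176 mm long, round about its z axis. Origin at the centre of its blunt tip, z along the probe toward the handle. Steel shaft 8 mm in diameter from 0 to 100 mm, its last 5 mm tapering to a flat 5 mm tip; collar 22 mm in diameter from 100 to 105 mm; round aluminium handle 18 mm in diameter from 107 to 173 mm, with thin dark rings. It starts upright, tip down, in the hole of the stand, the tip 5 mm above the table
- stand: light wooden block 60 x 60 x 55 mm, fixed to the table; origin at the centre of its underside, z up. One hole 10 mm in diameter and 50 mm deep in the middle of its top holds the probe's shaft. It stands either left or right of the fixture
- fixture: check fixture, fixed to the table: grey foot plate 85 (x) x 150 (y) x 12 mm, two aluminium posts at y = +-68 mm, and a guide bar 26 mm wide whose underside is 98 mm and top 108 mm above the table. Screw heads on the posts reach 111 mm. Origin at the centre of the foot plate's underside, y along the bar. The bar has two through holes, 12 mm in diameter, chamfered 2 mm, at y = -35 mm and y = +35 mm, x = 0, each straight above a station
- pump_nest: nest with the sample pump: black round collar 38 mm in diameter that stands on the foot plate, centred below one of the two guide holes (either one). Origin on its axis at its underside (12 mm above the table), z up, spout of the pump toward -x
- pump_spot (a point): the white dot, 9 mm across, in the middle of the flat top of the black pump head (29 mm in diameter, with a spout); 74 mm above the table while the head is up, 24 mm below the guide bar's underside. It moves down with the head
- pump_head (a joint): travel of the sprung pump head in m: 0 up, growing as it is pressed, stop at 0.016. Spring: it starts to move at 1 N and needs 0.5 N more for each mm (5 N at 8 mm, 9 N at the stop)
- plug: blank plug in the other station: plain black round piece 38 mm in diameter, 22 mm tall, flat top 34 mm above the table, no head or spout. Origin at the centre of its underside
- bottle_wait_a: bystander: dark pump bottle, 50 mm in diameter, 160 mm tall, origin at its foot
- bottle_wait_b: bystander: dark capped bottle, 50 mm in diameter, 177 mm tall, origin at its foot
- over_cap_a: bystander: black bottle cap, open end up, 36 x 36 x 36 mm, origin at its foot
- tally_counter: bystander: hand tally counter lying flat, 50 x 65 x 25 mm, origin at its underside
- dropper_a: bystander: amber dropper bottle, 30 mm in diameter, 102 mm tall, origin at its foot
- tape_dispenser: bystander: weighted tape dispenser, 72 x 171 x 118 mm, origin at its underside

How it is judged (in metres and radians):
On the way, in this order (a step that is already met when the one before it is completed fails the run):
1. the probe is gripped and lifted clear of its stand (contact force between probe and the fingers above 1 N and height (world z) of probe above 0.065 m and contact force between probe and stand below 0.05 N), for 0.1 s.
2. the probe's tip has come down through the guide hole above the pump (contact force between probe and the fingers above 1 N and horizontal distance between probe and pump_spot below 0.005 m and angle between probe's own z axis and vertical below 0.09 rad and z of probe in the frame of pump_nest below 0.082 m), for 0.1 s.
At the end, for the whole second after the job is handed in: Through the last second the gripper holds the probe, still and upright within 5 degrees, its shaft through the guide hole above the pump, its tip within 5 mm of the middle of the white dot and pressing the pump head down with 3 to 8 N (contact force between probe and the fingers above 1 N and horizontal distance between probe and pump_spot below 0.005 m and angle between probe's own z axis and vertical below 0.09 rad and z of probe in the frame of pump_nest below 0.07 m and contact force between probe and pump_nest between 3 and 8 N and value of joint pump_head between 0.003 and 0.0155 m and contact force between probe and stand below 0.05 N and linear speed of probe below 0.02 m/s); the arm keeps its last pose, push and grip.
It fails at once if the pump is pushed with more than 15 N (contact force between probe and pump_nest above 15 N).
It fails at once if the robot itself touches the pump (contact force between any of the fingers, the arm and pump_nest above 0.5 N).
It fails at once if a bystander is moved by more than 3 cm (distance of any of bottle_wait_a, bottle_wait_b, over_cap_a, tally_counter, dropper_a, tape_dispenser from where it was at the start of the episode above 0.03 m).
It also fails if it takes over 48 s, if anything falls off the work surface, if the arm or the gripper's body presses on something with over 40 N, if the wrist force passes 120 N, or if a joint passes its speed limit or range.

### The arm

A 7-joint arm with a two-finger parallel gripper is mounted at the origin on a cart in front of the work surface, level with it; the furniture and walls round the work are solid. World frame = base frame: x ahead of the robot, y to its left, z up, the work surface at z = 0. Lengths are in mm, angles in degrees, forces in N, time in s.
With the tool pointing down it reaches from about 350 to 900 mm from the base axis. Payload 8.1 kg.
Tool frame: the origin (TCP) lies midway between the tips of the shut fingers; the grasp point (between the pads) lies 19 mm behind it; z points along the fingers, y is the line along which they close (so a half turn about z gives the same grasp; the last joint's range is limited). The gripper opens to 92 mm and grips with 3 to 60 N. Pads are 19 mm wide; open, the fingers measure 130 mm over their backs; the gripper's body (75 mm by 190 mm) begins 47 mm behind the grasp point.
Start: joints at [-71.654, 24.895, 1.432, 90.138, -0.665, 64.973, -4.303], TCP at [256.475, 569.967, 226.742] pointing down, gripper open.
Joint ranges: [-149.89, 149.89], [-25.12, 119.58], [-72.63, 75.52], [4.76, 147.25], [-75.54, 255.54], [6.69, 114.76], [-157.13, 157.13]. Speed limits (degrees/s): [127.2, 127.2, 172.46, 172.46, 180, 180, 180].

### API

Orientations are given as [roll, pitch, yaw] about the fixed x, y, z axes, in that order (R = Rz(yaw) Ry(pitch) Rx(roll)).
In Python, from station import state, vision, order gives the robot as it stands. The module is installed in compiled form; this text tells all that it offers.
- The arm moves only by the shell command python3 -m creep 'ROWS' [OPENING]. ROWS is JSON, a list of rows, each a list of 2 entries, a list of its own where there are three numbers: the shift along the tool's x, y, z each as a share of 0.08 m, from -1 to 1, then the turn about the tool's z as a share of pi rad, from -1 to 1. In form: [[[tx, ty, tz], roll], ...]. A call has exactly 5 rows; each row is the pose to reach, as a shift and turn from the pose commanded when the call began, along the tool's axes at that moment, turning the shorter way round; what a row does not reach only later rows make up. A row lasts 1/12 s, in which the tool goes at most 41.7 mm and 7.16 degrees, less where a joint would pass 70% of its speed; a pose out of reach is approached as far as the arm can. A call with a number of a shift or a turn outside -1 to 1 is refused whole. A call with a gripper value outside its range is refused whole. OPENING is the gripper's target within -1 to 1 (shut at 1, half-way at 0, fully open at -1), set as the call begins (- or left out, the last holds). The fingers move at their own pace and stop on an object; the grip force is fixed at half the most. Time passes only in rows, so rows that repeat a pose let the fingers close, or fill a call up. It gives the time, the measured TCP pose, the force, the opening and the grip force at its end, in the units of the state.
- state(): the state, without advancing time (a new reading comes with each control period).
- vision.get_image(name): name is "side" or "top"; returns the picture (480x640x3 uint8, red, green, blue); there is no depth.
- vision.camera_info(name): a dict with "fov_y" (degrees; the focal length in pixels is half the picture's height over the tangent of half this angle, whatever the lens; pixels are square), "cx", "cy" (the principal point, pixels), "cam_to_world" (4x4, takes a point from camera to world coordinates). Camera axes: x right, y down, z forward; pixel columns grow to the right and rows downward; lengths in mm; the calibration is good to about 2 mm. A picture is of the moment at which its call begins. camera_info takes no time and is no camera call.
- order.close_job(): hands the job in; it is judged then, once.
The state is a dict: "t": time; "joint_pos": joint angles; "qvel": joint speeds; "tau": joint torques, N m; "ee_pos": TCP position; "tcp_rot": TCP orientation; "force": force on the tool from outside, world axes, zero at the start; "moment": the same for the moment, N m; "width": finger opening in mm; "gripper_force": force on a finger pad.
Only numpy, scipy, OpenCV 4.12 (cv2) and the standard library are available. Lean on these libraries where they do the work, as an engineer would, in place of code of your own. Each camera call takes 0.05 s, during which the arm holds its last target. There are 200 camera calls.

## Working session

There is one attempt and no reset: what is moved stays moved. The work goes in short steps, Python scripts to look and compute and a shell command to move; the robot and the scene stay as the last step left them, time stands still between calls to the robot, and variables do not carry over. Pictures are saved under pics/ and viewed, at most 10 in all, crops included, and the job is handed in when it is done.

```bash
mkdir -p pics; python3 - <<'E'
from station import state,vision
import cv2,numpy as np
print(state())
for n in("side","top"):
    i=vision.get_image(n);cv2.imwrite(f"pics/{n}0.png",i[:,:,::-1]);c=vision.camera_info(n);print(n,c)
E
```

```text
{'t': 0.0, 'joint_pos': array([-71.65365369,  24.9367056 ,   1.43081483,  90.19012969,
        -0.6638499 ,  64.97318726,  -4.30114134]), 'qvel': array([ 0.09447782,  0.04440048, -0.1220619 ,  0.02506934, -0.08851817,
       -0.08268581,  0.06518779]), 'tau': array([-4.93727657e-04, -6.67837715e+01,  9.84429494e-01, -3.14462435e+01,
       -6.06928929e-02,  4.28438641e-02,  2.60719889e-04]), 'ee_pos': array([256.2925533 , 569.46226966, 225.93528063]), 'tcp_rot': array([-1.79908715e+02,  9.00738781e-03,  1.55773235e+02]), 'force': array([-0.52502636, -0.20355337,  0.21274035]), 'moment': array([-0.04195323, -0.08875566,  0.05201767]), 'gripper_force': 0.0, 'width': 91.8317688980526}
side {'fov_y': 55.03682863715943, 'cx': 317.1134759532027, 'cy': 235.37276123473475, 'cam_to_world': array([[ 1.62394545e-01,  8.73172748e-01, -4.59562143e-01,
         1.04858310e+03],
       [ 9.86617342e-01, -1.50598913e-01,  6.24995059e-02,
         6.65570770e+01],
       [-1.46366940e-02, -4.63561559e-01, -8.85943818e-01,
         1.04225534e+03],
       [ 0.00000000e+00,  0.00000000e+00,  0.00000000e+00,
         1.00000000e+00]])}
top {'fov_y': 56.05693501037913, 'cx': 316.9245350372171, 'cy': 244.95156407704252, 'cam_to_world': array([[-6.53981576e-04, -9.87451614e-01,  1.57920495e-01,
         3.70103314e+02],
       [-9.99865001e-01, -1.94705854e-03, -1.63152945e-02,
         1.37225936e+02],
       [ 1.64180443e-02, -1.57909846e-01, -9.87317035e-01,
         1.09497593e+03],
       [ 0.00000000e+00,  0.00000000e+00,  0.00000000e+00,
         1.00000000e+00]])}
```

View pics/side0.png

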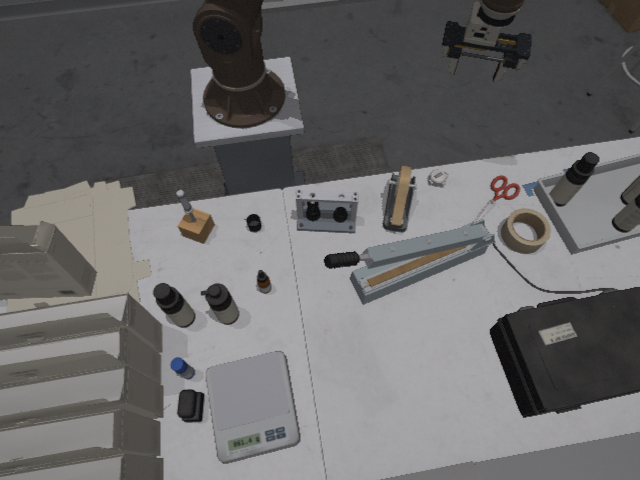

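View pics/top0.png

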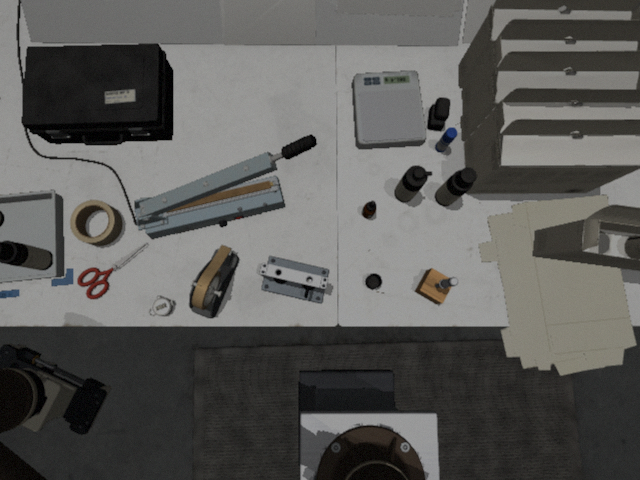

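The side view shows the stand at about (196,224), the probe top at (182,194) and the fixture at (327,212). In the top view the stand is at (435,285) and the fixture at (296,278). Next I'll zoom in on both.

```bash
python3 - <<'E'
import cv2,numpy as np
s=cv2.imread("pics/side0.png");t=cv2.imread("pics/top0.png")
def c(i,x,y):return cv2.resize(i[y:y+75,x:x+100],(400,300),interpolation=cv2.INTER_CUBIC)
m=np.vstack([np.hstack([c(s,277,175),c(s,150,175)]),np.hstack([c(t,246,240),c(t,390,250)])])
cv2.imwrite("pics/zoom.png",np.clip(m*1.5,0,255).astype('u1'))
E
```

```text
(no output)
```

View pics/zoom.png

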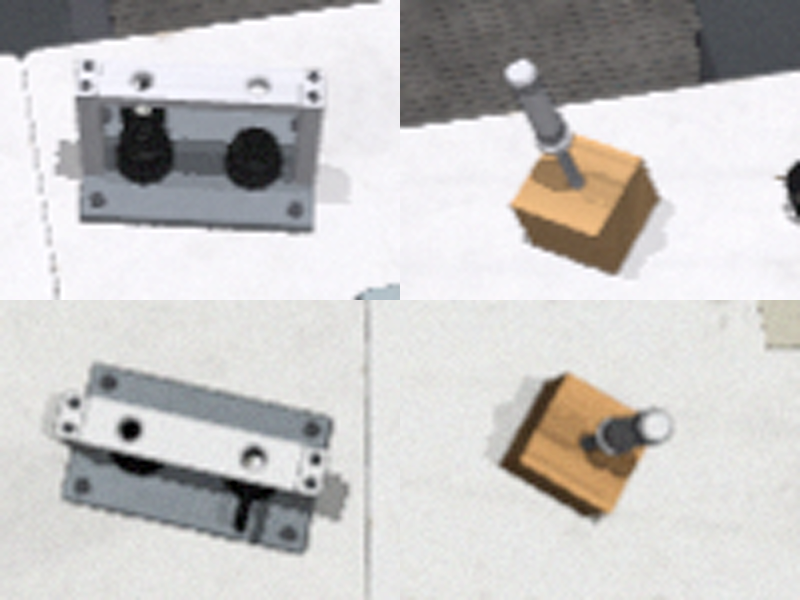

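Top row of the zoom (side view): the tall pump with the white dot is in the left station, guide hole at about (312.5,195.5); the plug is on the right. Bottom row (top view): the pump hole is at (309.5,279.3). The probe's end cap is at (180,193) in the side view and (453.8,281.3) in the top view.

```bash
cat > h.py <<'E'
from station import state,vision
import numpy as np
from scipy.spatial.transform import Rotation as R
def ray(n,uv):
    c=vision.camera_info(n);f=240/np.tan(np.radians(c["fov_y"]/2));M=c["cam_to_world"]
    d=M[:3,:3]@np.array([(uv[0]-c["cx"])/f,(uv[1]-c["cy"])/f,1]);return M[:3,3],d/np.linalg.norm(d)
def plane(n,uv,z):
    o,d=ray(n,uv);return o+d*(z-o[2])/d[2]
def tri(s,t):
    L=[ray("side",s),ray("top",t)]
    P=[np.eye(3)-np.outer(d,d) for o,d in L]
    p=np.linalg.solve(P[0]+P[1],sum(Q@o for Q,(o,d) in zip(P,L)));return p,[np.linalg.norm(Q@(p-o)) for Q,(o,d) in zip(P,L)]
def shares(target):
    s=state();r=R.from_euler("xyz",s["tcp_rot"],degrees=True);return r.inv().apply(np.array(target)-s["ee_pos"])/80
E
python3 - <<'E'
from h import *
np.set_printoptions(precision=1,suppress=True)
for nm,s,t,z in [("pumphole",(312.5,195.5),(309.5,279.3),108),("plughole",(341.5,196.2),(278.5,272.5),108),("probe",(180,193),(453.8,281.3),181)]:
    print(nm,plane("side",s,z),plane("top",t,z),tri(s,t))
# probe shaft entry, stand top corners
print(plane("side",(150+178/4,175+187/4),55),plane("top",(390+187/4,250+142/4),55))
print("stand top",[plane("top",(390+(x-400)/4,250+(y-300)/4),55) for x,y in((568,375),(648,412),(600,515),(520,462))])
E
```

```text
pumphole [455.6 139.1 108. ] [451.8 137.2 108. ] (array([452.3, 138.4, 103. ]), [np.float64(1.1306782953791754), np.float64(1.1306782953791141)])
plughole [469.5 207.2 108. ] [466.6 205.2 108. ] (array([467.1, 206.6, 104.3]), [np.float64(1.127500543004653), np.float64(1.127500543004691)])
probe [ 444.7 -156.5  181. ] [ 441.8 -156.7  181. ] (array([ 442.1, -157.7,  177.4]), [np.float64(0.2091712143974263), np.float64(0.20917121439730238)])
[ 447.6 -155.9   55. ] [ 442.  -157.1   55. ]
stand top [array([ 480.9, -147.7,   55. ]), array([ 459.4, -193.4,   55. ]), array([ 400.1, -162.8,   55. ]), array([ 430.5, -117.8,   55. ])]
```

```bash

python3 -m creep '[[[-0.16,-0.2,0],0],[[-0.32,-0.4,0],0],[[-0.48,-0.6,0],0],[[-0.64,-0.8,0],0],[[-0.8,-1,0],0]]' -1
python3 -m creep '[[[-0.16,-0.2,0],0],[[-0.32,-0.4,0],0],[[-0.48,-0.6,0],0],[[-0.64,-0.8,0],0],[[-0.8,-1,0],0]]'
python3 -m creep '[[[-0.16,-0.2,0],0],[[-0.32,-0.4,0],0],[[-0.48,-0.6,0],0],[[-0.64,-0.8,0],0],[[-0.8,-1,0],0]]'
python3 -c "
from h import *
print(shares([443,-156.5,226]),state())"
```

```text
t: 0.52
ee_pos: [282.0, 469.5, 226.3]
tcp_rot: [-180.0, 0.0, 155.8]
force: [0.9, 0.6, 0.8]
width: 91.8
gripper_force: 0.0
t: 0.93
ee_pos: [307.5, 370.3, 226.5]
tcp_rot: [-180.0, -0.0, 155.8]
force: [0.8, -0.3, -0.3]
width: 91.8
gripper_force: 0.0
t: 1.35
ee_pos: [333.0, 271.1, 226.5]
tcp_rot: [-180.0, -0.0, 155.8]
force: [-0.2, -0.3, -0.8]
width: 92.2
gripper_force: 0.0
[-3.44764185 -4.31010679  0.00770367] {'t': 1.35, 'joint_pos': array([-52.61740851,   6.386182  ,   7.00051489, 116.12264877,
        -0.92347394,  57.57001503,  20.60647978]), 'qvel': array([ 17.76232088, -10.76257644,   9.78433849,  12.84365866,
         0.18966476,  -2.01238703,  27.51376499]), 'tau': array([ -2.89910987, -36.93132162,  -0.33726132, -29.65377688,
        -0.11279342,   0.19658033,  -1.05273262]), 'ee_pos': array([332.99045378, 271.12464707, 226.52115591]), 'tcp_rot': array([-1.79974395e+02, -1.22468291e-02,  1.55770739e+02]), 'force': array([-0.23305686, -0.33344549, -0.78614801]), 'moment': array([ 0.01538625, -0.00677571, -0.01453385]), 'gripper_force': 0.0, 'width': 92.20602685186878}
```

```bash

python3 -m creep '[[[-0.16,-0.2,0],0],[[-0.32,-0.4,0],0],[[-0.48,-0.6,0],0],[[-0.64,-0.8,0],0],[[-0.8,-1,0],0]]' >/dev/null
python3 -m creep '[[[-0.16,-0.2,0],0],[[-0.32,-0.4,0],0],[[-0.48,-0.6,0],0],[[-0.64,-0.8,0],0],[[-0.8,-1,0],0]]' >/dev/null
python3 -m creep '[[[-0.16,-0.2,0],0],[[-0.32,-0.4,0],0],[[-0.48,-0.6,0],0],[[-0.64,-0.8,0],0],[[-0.8,-1,0],0]]' >/dev/null
python3 -m creep '[[[-0.16,-0.2,0],0],[[-0.32,-0.4,0],0],[[-0.48,-0.6,0],0],[[-0.64,-0.8,0],0],[[-0.8,-1,0],0]]' >/dev/null
python3 -m creep '[[[-0.1,-0.1,0],0],[[-0.2,-0.2,0],0],[[-0.2,-0.25,0],0],[[-0.2,-0.25,0],0],[[-0.2,-0.25,0],0]]'
python3 - <<'E'
from h import *
import cv2
print(shares([443,-156.5,131]))
s=vision.get_image("side");t=vision.get_image("top")
def c(i,x,y):return cv2.resize(i[y:y+100,x:x+100],(400,400),interpolation=cv2.INTER_CUBIC)
cv2.imwrite("pics/a1.png",np.clip(np.hstack([c(s,130,140),c(t,400,220)])[:,:,::-1]*1.3,0,255))
E
```

```text
t: 3.43
ee_pos: [441.1, -148.9, 226.5]
tcp_rot: [180.0, -0.0, 155.8]
force: [-0.2, 0.4, -0.2]
width: 91.8
gripper_force: 0.0
[-0.06183879 -0.07619803  1.19361778][ WARN:0@2.936] global loadsave.cpp:1063 imwrite_ Unsupported depth image for selected encoder is fallbacked to CV_8U.
```

View pics/a1.png

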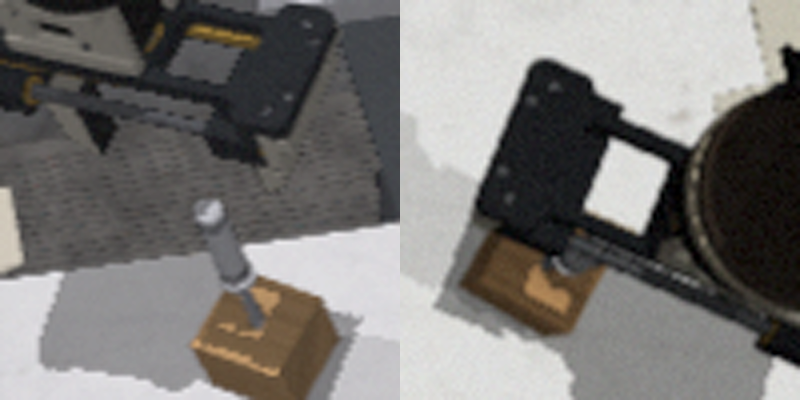

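The gripper sits over the probe. In the side crop the finger tips are near (199,186) and (156,177.5), and the probe top is at (182,193). I'll compare where the finger midpoint projects with the state, then descend.

```bash

python3 -c "
from h import *
print(plane('side',(198.7,186.5),226),plane('side',(156,177.5),226),plane('side',(182,193),181),state()['ee_pos'])"
python3 -m creep '[[[-0.03,-0.04,0],0],[[-0.06,-0.08,0.1],0],[[-0.06,-0.08,0.2],0],[[-0.06,-0.08,0.2],0],[[-0.06,-0.08,0.2],0]]'
```

```text
[ 466.58471184 -105.04952815  226.        ] [ 427.35330063 -195.04797463  226.        ] [ 445.50195463 -152.10862748  181.        ] [ 441.31447075 -148.49619678  226.62374781]
t: 3.95
ee_pos: [442.7, -157.0, 209.9]
tcp_rot: [-180.0, -0.1, 155.8]
force: [0.1, 0.5, -0.2]
width: 91.5
gripper_force: 0.0
```

```bash

python3 -m creep '[[[0,0,0.2],0],[[0,0,0.4],0],[[0,0,0.6],0],[[0,0,0.8],0],[[0,0,0.98],0]]'
python3 -m creep '[[[0,0,0],0],[[0,0,0],0],[[0,0,0],0],[[0,0,0],0],[[0,0,0],0]]' 1
python3 -m creep '[[[0,0,0],0],[[0,0,0],0],[[0,0,0],0],[[0,0,0],0],[[0,0,0],0]]'
python3 -m creep '[[[0,0,0],0],[[0,0,0],0],[[0,0,0],0],[[0,0,0],0],[[0,0,0],0]]'
```

```text
t: 4.37
ee_pos: [443.3, -157.0, 131.5]
tcp_rot: [180.0, -0.0, 155.8]
force: [-0.8, -0.2, 0.8]
width: 91.8
gripper_force: 0.0
t: 4.78
ee_pos: [443.9, -157.3, 133.2]
tcp_rot: [180.0, 0.1, 155.8]
force: [-0.1, -0.5, -0.1]
width: 63.1
gripper_force: 0.0
t: 5.2
ee_pos: [443.3, -157.2, 132.4]
tcp_rot: [180.0, 0.0, 155.8]
force: [-1.0, -0.5, -0.4]
width: 29.9
gripper_force: 0.0
t: 5.62
ee_pos: [443.4, -157.2, 132.3]
tcp_rot: [180.0, 0.0, 155.8]
force: [0.4, 0.1, -1.1]
width: 17.5
gripper_force: 30.0
```

```bash

python3 -m creep '[[[0,0,-0.1],0],[[0,0,-0.2],0],[[0,0,-0.35],0],[[0,0,-0.55],0],[[0,0,-0.75],0]]'
python3 -m creep '[[[0,0,-0.2],0],[[0,0,-0.4],0],[[0,0,-0.6],0],[[0,0,-0.8],0],[[0,0,-0.9],0]]'
python3 -m creep '[[[0,0,0],0],[[0,0,0],0],[[0,0,0],0],[[0,0,0],0],[[0,0,0],0]]'
python3 -c "
from h import *
print(shares([453.5,138,268]))"
```

```text
t: 6.03
ee_pos: [443.0, -157.3, 193.5]
tcp_rot: [-180.0, -0.0, 155.7]
force: [0.0, -0.5, -0.9]
width: 17.7
gripper_force: 30.0
t: 6.45
ee_pos: [443.8, -157.7, 266.8]
tcp_rot: [180.0, 0.1, 155.7]
force: [-0.5, -0.5, -1.4]
width: 17.5
gripper_force: 30.0
t: 6.87
ee_pos: [442.8, -157.1, 263.6]
tcp_rot: [-180.0, -0.1, 155.8]
force: [0.0, -0.3, -2.0]
width: 17.5
gripper_force: 30.0
[ 1.39265034  3.41803921 -0.05550044]
```

```bash

python3 -m creep '[[[0.04,0.1,0],0],[[0.1,0.25,0],0],[[0.18,0.45,0],0],[[0.27,0.65,0],0],[[0.35,0.85,0],0]]' >/dev/null
python3 -m creep '[[[0.07,0.17,0],0],[[0.14,0.34,0],0],[[0.21,0.51,0],0],[[0.28,0.68,0],0],[[0.35,0.85,0],0]]' >/dev/null
python3 -m creep '[[[0.07,0.17,0],0],[[0.14,0.34,0],0],[[0.21,0.51,0],0],[[0.28,0.68,0],0],[[0.35,0.85,0],0]]' >/dev/null
python3 -m creep '[[[0.09,0.21,0],0],[[0.18,0.43,0],0],[[0.26,0.65,0],0],[[0.32,0.79,0],0],[[0.34,0.86,0],0]]'
python3 -m creep '[[[0,0,0],0],[[0,0,0],0],[[0,0,0],0],[[0,0,0],0],[[0,0,0],0]]'
python3 - <<'E'
from h import *
import cv2
print(state()["ee_pos"])
s=vision.get_image("side");t=vision.get_image("top")
cv2.imwrite("pics/side2.png",s[:,:,::-1]);cv2.imwrite("pics/top2.png",t[:,:,::-1])
def c(i,x,y):return cv2.resize(i[y:y+80,x:x+80],(400,400),interpolation=cv2.INTER_CUBIC)
cv2.imwrite("pics/a2.png",np.clip(np.hstack([c(s,275,140),c(t,260,230)])[:,:,::-1]*1.3,0,255).astype('u1'))
E
```

```text
t: 8.53
ee_pos: [453.4, 139.5, 264.0]
tcp_rot: [-180.0, -0.0, 155.9]
force: [1.0, 0.3, -1.5]
width: 17.5
gripper_force: 30.0
t: 8.95
ee_pos: [453.9, 136.4, 264.4]
tcp_rot: [-180.0, 0.0, 155.7]
force: [-0.2, -0.0, -0.9]
width: 17.4
gripper_force: 30.0
[453.91306126 136.36365138 264.39529973]
```

View pics/a2.png

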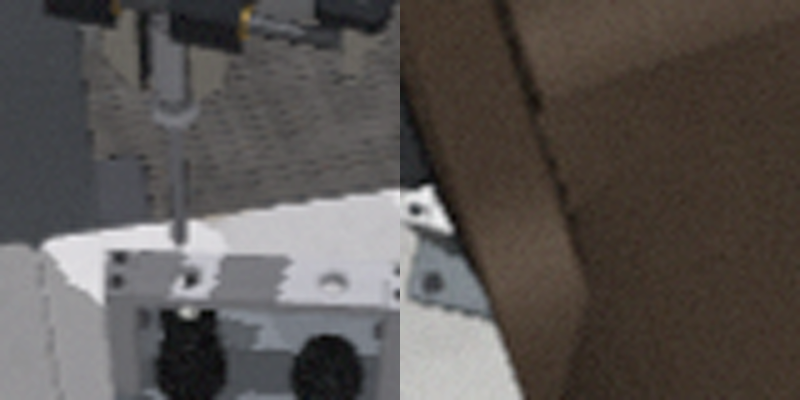

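Side crop: the tip is at about (310.8,188.6), the collar at (309.8,162.6) and the pump guide hole at (313.2,195.8). The arm blocks the top view, so I'll measure the offset from the side view alone, where the bias cancels.

```bash
python3 - <<'E'
from h import *
import cv2
z=264.4-127.3
print("tip",plane("side",(310.8,188.6),z),"collar",plane("side",(309.8,162.6),z+102.5),"hole",plane("side",(313.2,195.8),108),plane("side",(312.5,195.5),108))
s=cv2.imread("pics/side2.png");s0=cv2.imread("pics/side0.png")
def c(i,x,y,w,h,k):return cv2.resize(i[y:y+h,x:x+w],None,fx=k,fy=k,interpolation=cv2.INTER_CUBIC)
m=np.hstack([c(s,295,170,35,50,11),c(s0,295,170,35,50,11)])
cv2.imwrite("pics/a3.png",np.clip(m*1.3,0,255).astype('u1'))
E
```

```text
tip [454.51019757 135.91986968 137.1       ] collar [455.76572919 136.32932803 239.6       ] hole [456.72275147 140.60721048 108.        ] [455.5951137  139.08772787 108.        ]
```

View pics/a3.png

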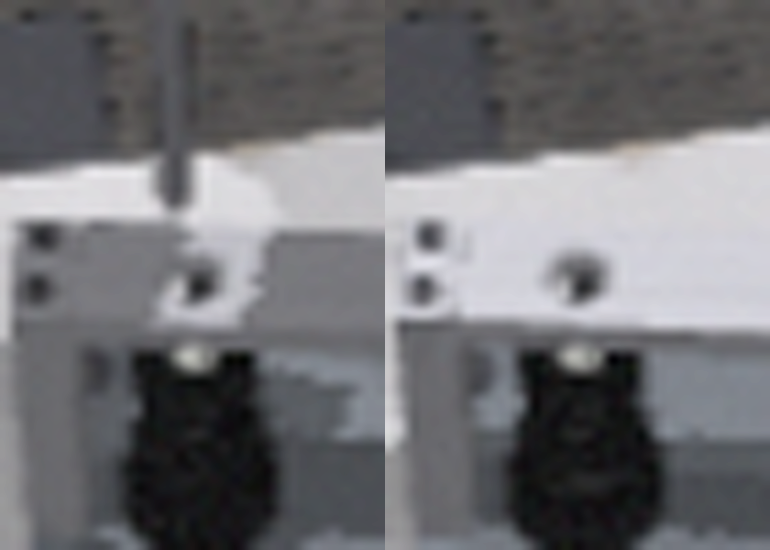

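The zoom puts the hole centre at about (312.5,195.0), the tip end at (310.9,188.3) and the white dot at (312.7,202.4). The tip needs roughly +2 to +3 mm in y. I'll shift, go down to just above the bar and look again.

```bash
python3 -c "
from h import *
print(shares([454.1,138.5,242.4]))"
```

```text
[0.00717887 0.02121405 0.27501289]
```

```bash

python3 -m creep '[[[0.008,0.02,0.05],0],[[0.008,0.02,0.12],0],[[0.008,0.02,0.2],0],[[0.008,0.02,0.25],0],[[0.008,0.02,0.27],0]]'
python3 -m creep '[[[0,0,0],0],[[0,0,0],0],[[0,0,0],0],[[0,0,0],0],[[0,0,0],0]]'
python3 - <<'E'
from h import *
import cv2
print(state()["ee_pos"],state()["tcp_rot"])
s=np.mean([vision.get_image("side") for _ in range(4)],0)
cv2.imwrite("pics/side3.png",s[:,:,::-1])
m=cv2.resize(s[165:215,285:345],None,fx=12,fy=12,interpolation=cv2.INTER_CUBIC)
cv2.imwrite("pics/a4.png",np.clip(m[:,:,::-1]*1.3,0,255).astype('u1'))
E
```

```text
t: 9.47
ee_pos: [453.4, 138.8, 241.6]
tcp_rot: [-179.9, -0.1, 155.8]
force: [0.6, 0.1, -1.5]
width: 17.5
gripper_force: 30.0
t: 9.88
ee_pos: [454.1, 139.0, 242.9]
tcp_rot: [180.0, 0.0, 155.8]
force: [-0.8, 0.1, -1.7]
width: 17.4
gripper_force: 30.0
[454.08757849 138.98146608 242.94785315] [1.79979317e+02 1.62842749e-02 1.55768259e+02][ WARN:0@3.526] global loadsave.cpp:1063 imwrite_ Unsupported depth image for selected encoder is fallbacked to CV_8U.
```

View pics/a4.png

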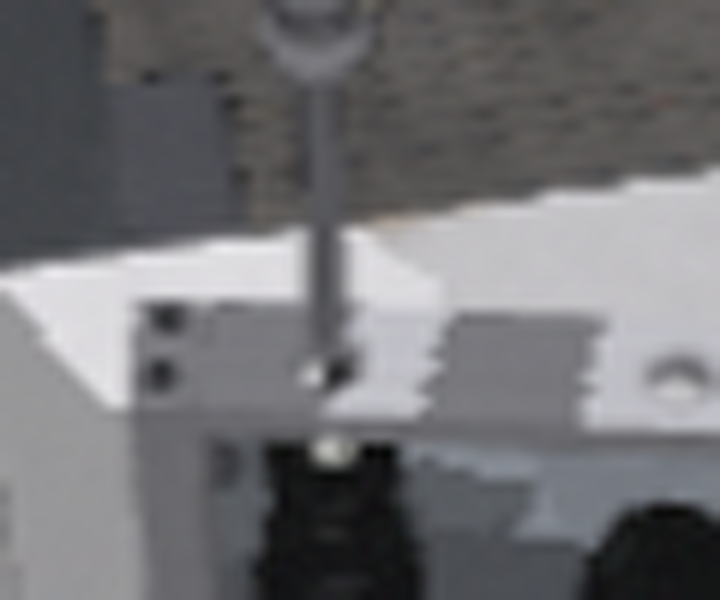

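The tip end is at about (312.2,194.0), roughly 7 mm above the hole centred near (312.4,195.3). Projected down, it lands within about 1 mm of the hole axis. I'll descend gently and watch the force.

```bash

python3 -m creep '[[[0,0,0.03],0],[[0,0,0.06],0],[[0,0,0.09],0],[[0,0,0.12],0],[[0,0,0.15],0]]'
python3 -m creep '[[[0,0,0.02],0],[[0,0,0.05],0],[[0,0,0.08],0],[[0,0,0.1],0],[[0,0,0.1],0]]'
```

```text
t: 10.5
ee_pos: [453.9, 138.9, 230.4]
tcp_rot: [-180.0, -0.0, 155.8]
force: [-0.3, -0.2, -1.4]
width: 17.3
gripper_force: 30.0
t: 10.92
ee_pos: [453.8, 138.9, 222.4]
tcp_rot: [-180.0, -0.0, 155.8]
force: [-0.3, -0.4, -0.9]
width: 17.4
gripper_force: 30.0
```

```bash

python3 -m creep '[[[0,0,0.04],0],[[0,0,0.08],0],[[0,0,0.12],0],[[0,0,0.16],0],[[0,0,0.2],0]]'
python3 -m creep '[[[0,0,0],0],[[0,0,0],0],[[0,0,0],0],[[0,0,0],0],[[0,0,0],0]]'
python3 -m creep '[[[0,0,0.02],0],[[0,0,0.04],0],[[0,0,0.06],0],[[0,0,0.06],0],[[0,0,0.06],0]]'
```

```text
t: 11.33
ee_pos: [453.9, 138.9, 206.3]
tcp_rot: [-180.0, -0.0, 155.8]
force: [-0.1, 0.4, -0.4]
width: 17.4
gripper_force: 30.0
t: 11.75
ee_pos: [454.1, 139.0, 206.9]
tcp_rot: [180.0, 0.0, 155.8]
force: [0.2, -0.1, -0.8]
width: 17.4
gripper_force: 30.0
t: 12.17
ee_pos: [453.8, 138.9, 201.8]
tcp_rot: [-180.0, -0.0, 155.8]
force: [0.0, 0.1, -1.1]
width: 17.6
gripper_force: 30.0
```

```bash

python3 -m creep '[[[0,0,0.015],0],[[0,0,0.03],0],[[0,0,0.045],0],[[0,0,0.05],0],[[0,0,0.05],0]]'
python3 -m creep '[[[0,0,0.015],0],[[0,0,0.03],0],[[0,0,0.04],0],[[0,0,0.04],0],[[0,0,0.04],0]]'
python3 -m creep '[[[0,0,0],0],[[0,0,0],0],[[0,0,0],0],[[0,0,0],0],[[0,0,0],0]]'
```

```text
t: 12.58
ee_pos: [454.0, 139.0, 198.0]
tcp_rot: [180.0, 0.0, 155.8]
force: [0.3, 0.0, 1.9]
width: 17.4
gripper_force: 30.0
t: 13.0
ee_pos: [454.1, 139.0, 194.8]
tcp_rot: [180.0, 0.0, 155.8]
force: [-0.5, 1.1, 3.1]
width: 17.4
gripper_force: 30.0
t: 13.42
ee_pos: [454.0, 139.0, 194.8]
tcp_rot: [180.0, 0.0, 155.8]
force: [-0.3, -0.1, 2.3]
width: 17.4
gripper_force: 30.0
```

```bash

python3 -m creep '[[[0,0,0.01],0],[[0,0,0.02],0],[[0,0,0.025],0],[[0,0,0.025],0],[[0,0,0.025],0]]'
python3 -m creep '[[[0,0,0],0],[[0,0,0],0],[[0,0,0],0],[[0,0,0],0],[[0,0,0],0]]'
python3 - <<'E'
from h import *
import cv2
I=[];F=[]
for _ in range(12): I.append(vision.get_image("side"));F.append(state()["force"])
print(np.mean(F,0),np.std(F,0),state()["ee_pos"])
m=cv2.resize(np.mean(I,0).astype('u1')[150:220,280:350],None,fx=8,fy=8,interpolation=cv2.INTER_CUBIC)
cv2.imwrite("pics/a5.png",np.clip(m[:,:,::-1]*1.4,0,255).astype('u1'))
E
```

```text
t: 13.83
ee_pos: [454.0, 139.0, 192.8]
tcp_rot: [180.0, 0.0, 155.8]
force: [-0.1, 0.2, 4.8]
width: 17.6
gripper_force: 30.0
t: 14.25
ee_pos: [454.0, 139.0, 192.8]
tcp_rot: [180.0, 0.0, 155.8]
force: [0.7, -0.0, 3.4]
width: 17.6
gripper_force: 30.0
[0.19589295 0.07624228 4.01390033] [0.64384217 0.44890788 0.28012656] [453.95696303 138.96417092 192.74409899]
```

View pics/a5.png

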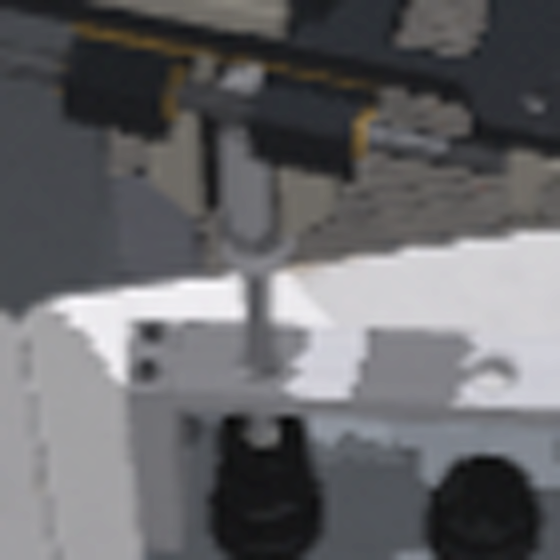

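The shaft (at about (312.5,192)) passes through the pump's guide hole and the tip sits on the dot (about (313,204)), with the head pushed down. Net force is about 5 N, so I'm handing in.

```bash
python3 -c "
from station import order
print(order.close_job())"
```

```text
the job is handed in; nothing more can be done
None
```

I handed the job in with the probe upright in the gripper, through the guide hole above the pump and pressing the white dot with about 5 N (measured, after allowing for the probe's weight); no verdict came back.

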